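Open the quick-slide vise to its limit switch and take the finished housing out

TASK

Slide the vise's moving jaw open by its black knob until the jaw's dog trips the red roller lever of the limit switch: about 25 degrees of lean is right (it clicks at 12), never beyond 45. Leave the jaw there, then lift the finished aluminium housing out of the vise and set it down upright, not dropped, flat in the yellow-floored tray. Do not disturb the rusty blank in the blue-floored tray, the orange bottle or the black taper sleeve.

Things in the scene. Friction and masses are not known exactly. Their poses are not given: they have to be found in the camera images.
- vise: Dark green quick-slide vise, fixed. Origin on the table surface; x across the vise, +y the direction in which the moving jaw opens, z up. Bed 100 mm wide (x), y = -115 to +165 mm, top at z = 30 mm. Fixed jaw y = -115 to -70 mm, top at z = 65 mm. The housing stands on the bed between the jaws, centre at about y = -34 mm, up to 12 mm off in x.
- jaw (a joint): Travel of the moving jaw along the vise's +y, m: 0 = shut (starts at 0 to 0.003), 0.08 = end. About 5 N of friction; stays where left. Jaw 100 mm wide, top at z = 65 mm, y = -6 to +70 mm of the vise at travel 0. Its upper lip reaches 8 mm over the housing's flange: open over 10 mm before lifting. A pale dog on its +x side (face at y = 70 mm at travel 0) pushes the roller.
- knob (a point): Centre of the upright black round knob on the moving jaw's top: 28 mm diameter, 45 mm high (z = 65 to 110 mm, this point at 87.5 mm). Rigid with the jaw, at y = 45 mm of the vise when the jaw travel is 0. The dog's pushing face is 25 mm farther in the vise's +y than this point.
- lever (a joint): Lean of the limit switch's roller lever, rad: 0 = upright, grows as the dog pushes the roller in the vise's +y; light return spring. Clicks at 0.21 (12 degrees), overtravel from 0.785 (45 degrees); aim at 0.44. The switch is a grey box 30 x 44 x 46 mm with a yellow band, on the vise's +x side, at a different place along the slide each time.
- roller (a point): Centre of the red roller (16 mm diameter) on the upper end of the lever, 38 mm above its pivot; z = 68 mm when upright, x = 72 mm in the vise. The dog touches it when its face is 8 mm short of this point in the vise's y; from there 8 mm more jaw travel clicks, 16 mm gives 0.44 rad, 26 mm 0.77 rad.
- block_center (a point): Centre (37.5 mm above the underside) of the finished aluminium bearing housing, 0.35 to 0.65 kg, axes parallel to the vise's at the start: flange 80 (x) x 70 (y) x 14 mm high, then a body 54 (x) x 36 (y) mm up to 75 mm above the underside, dark bore along y. Best gripped across the 54 mm (fingers on its x faces, clear of both jaws).
- finished_tray: Fixed open tray, grey walls with a yellow floor, empty at the start. Origin under its centre on the table. Outside 140 x 140 x 30 mm, walls 6 mm, floor 6 mm thick (inside 128 x 128 mm). It may stand on either side of the blue-floored tray.
- blank_center (a point): Centre of the rusty raw blank, a plain block 80 x 70 x 55 mm, that lies in the blue-floored tray of the same shape; leave it where it is.
- coolant_bottle: Loose orange bottle, 60 mm diameter, 150 mm high, beyond the trays; leave alone. Origin at its underside's centre.
- sleeve: Loose black taper sleeve standing upright, 48 mm diameter, 110 mm high, left of the vise; leave alone. Origin at its underside's centre.
Not all that is in view belongs to the job. Leave any green or turquoise look-alike of the part that bears block_center alone.

How it is judged:
By the outcome, as a careful person would: the job done as asked, in the order asked, and still so for the second after the job is handed in, with the robot touching nothing.
It also fails if it takes over 54 s, if anything falls off the work surface, if the arm or the gripper's body presses on something with over 40 N, if the wrist force passes 120 N, or if a joint passes its speed limit or range.

ROBOT

A 6-joint arm with a two-finger parallel gripper is mounted at the origin on the work surface. World frame = base frame: x ahead of the robot, y to its left, z up, the work surface at z = 0. Lengths are in m, angles in rad, forces in N, time in s.
With the tool pointing down it reaches from about 0.275 to 0.775 m from the base axis. Payload 14.6 kg.
Tool frame: the origin (TCP) lies on the centre line of the jaws, within the pads' length; the fingertips stand 11 mm ahead of it and the grasp point (between the pads) lies 8 mm behind it; z points along the fingers, y is the direction in which the jaws open and shut (so a half turn about z gives the same grasp; the last joint's range is limited). The gripper opens to 85 mm and grips with 20 to 120 N. Pads are 22 mm wide; open, the fingers measure 114 mm over their backs; the gripper's body (76 mm by 85 mm) begins 54 mm behind the grasp point. The pads swing forward as they close: fully open they stand 13 mm farther back than shut.
Start: joints at [-1.316, 0.263, -0.048, 1.259, 0, 1.415], TCP at [0.209, -0.482, 0.242] pointing down, gripper open.
Joint ranges: [-2.65, 2.65], [-0.89, 1.7], [-1.18, 1.37], [-2.13, 2.11], [-1.35, 1.29], [-3.14, 3.14]. Speed limits (rad/s): [1.89, 1.89, 2.57, 2.79, 3.14, 3.14].

INTERFACE

Orientations are given as a unit quaternion [w, x, y, z].
In Python, from bench import observe, optics, ticket gives the robot as it stands.
- The arm moves only by the shell command python3 -m pendant 'ROWS' [FORCE]. ROWS is a JSON object of lists of equal length, an entry for each row: "hand": the closure in counts, from 0 (fully open) to 255 (shut); "offset": the shift along the tool's x, y, z in mm, a list of three; "rot": the turn, a rotation vector about the tool's x, y, z in rad, a list of three. In form: {"hand": [hand, ...], "offset": [[x, y, z], ...], "rot": [[wx, wy, wz], ...]}. A call has 1 to 8 rows; each row shifts and turns the commanded pose from where the row before left it, along the tool's axes as they then stand; what a row does not reach is not made up. A row lasts 1/12 s, in which the tool goes at most 41.7 mm and 7.16 degrees, less where a joint would pass 70% of its speed; a pose out of reach is approached as far as the arm can. A call is refused whole if a number of a shift passes 41.7 or a number of a turn 0.125, either way. A call with a gripper value outside its range is refused whole. The fingers move at their own pace and stop on an object; FORCE is the grip in N (left out, the last holds). Time passes only in rows, so rows that do not move let the fingers close. It gives the time, the measured TCP pose, the force and the opening at its end, in the units of the state.
- observe(): the state, without advancing time (a new reading comes with each control period).
- optics.snapshot(name): name is "scene" or "top"; returns the picture (480x640x3 uint8, red, green, blue); there is no depth.
- optics.camera_model(name): a dict with "mtx" (3x3 intrinsics, pixels), "k1" (the pictures are not rectified: a ray, as slopes to the right and down, at radius r is drawn at 1 + k1 r^2 times it, then the intrinsics apply), "T" (4x4, takes a point from camera to world coordinates). Camera axes: x right, y down, z forward; pixel columns grow to the right and rows downward; lengths in m; the calibration is good to about 2 mm. A picture is of the moment at which its call begins. camera_model takes no time and is no camera call.
- ticket.job_done(): hands the job in, once; it reports no verdict.
The state is a dict: "clock": time; "q": joint angles; "joint_velocities": joint speeds; "joint_torque": joint torques, N m; "position": TCP position; "ee_rot": TCP orientation; "ft_force": force on the tool from outside, world axes, zero at the start; "moment": the same for the moment, N m; "grip_width": finger opening in m.
Only numpy, scipy, OpenCV 4.12 (cv2) and the standard library are available. Lean on these libraries where they do the work, as an engineer would, in place of code of your own. Each camera call takes 0.05 s, during which the arm holds its last target.

## Working session

There is one attempt and no reset: what is moved stays moved. The work goes in short steps, Python scripts to look and compute and a shell command to move; the robot and the scene stay as the last step left them, time stands still between calls to the robot, and variables do not carry over. Pictures are saved under pics/ and viewed, and the job is handed in when it is done.

```bash
ls; mkdir -p pics
python3 - <<'E'
from bench import observe, optics, ticket
import cv2
for n in("scene","top"):
    im=optics.snapshot(n); cv2.imwrite(f"pics/{n}0.png",im[:,:,::-1])
    m=optics.camera_model(n); print(n,m)
print(observe())
E
```

```text
pics
scene {'mtx': array([[551.79908743,   0.        , 321.93096214],
       [  0.        , 551.79908743, 237.45831464],
       [  0.        ,   0.        ,   1.        ]]), 'k1': -0.02116577932275831, 'T': array([[ 5.01882466e-01,  6.88372610e-01, -5.23695655e-01,
         1.14925164e+00],
       [ 8.64935379e-01, -4.00049047e-01,  3.03063608e-01,
        -2.58167963e-01],
       [-8.83260942e-04, -6.05065211e-01, -7.96175427e-01,
         9.50490812e-01],
       [ 0.00000000e+00,  0.00000000e+00,  0.00000000e+00,
         1.00000000e+00]])}
top {'mtx': array([[572.99228733,   0.        , 316.87835856],
       [  0.        , 572.99228733, 240.86798434],
       [  0.        ,   0.        ,   1.        ]]), 'k1': -0.10650561658647803, 'T': array([[-0.02480608, -0.99816067,  0.05531674,  0.48634331],
       [-0.9996043 ,  0.02549998,  0.01187371,  0.08352652],
       [-0.01326245, -0.05500031, -0.99839825,  1.36221702],
       [ 0.        ,  0.        ,  0.        ,  1.        ]])}
{'clock': 0.1, 'q': array([-1.31625329e+00,  2.63487907e-01, -4.88633882e-02,  1.25939994e+00,
        2.16645341e-05,  1.41548321e+00]), 'joint_velocities': array([-0.00040216, -0.00122749,  0.00125101, -0.00099668,  0.00010302,
        0.00093079]), 'joint_torque': array([ 3.22712745e-03, -6.38574100e+01,  3.85067296e+01,  9.86840925e-03,
       -2.57645246e-05, -2.13676509e-05]), 'position': array([ 0.20913627, -0.48129504,  0.24187024]), 'ee_rot': array([-4.77403708e-04,  9.79075513e-01,  2.03496713e-01, -1.28602096e-05]), 'ft_force': array([0.93375887, 0.14074162, 1.09488376]), 'moment': array([ 0.01024432,  0.06306532, -0.04300645]), 'grip_width': 0.0855242038534851}
```

View pics/scene0.png

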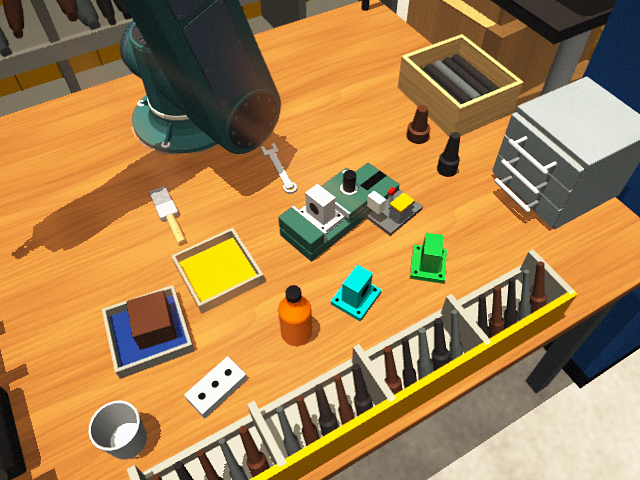

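View pics/top0.png

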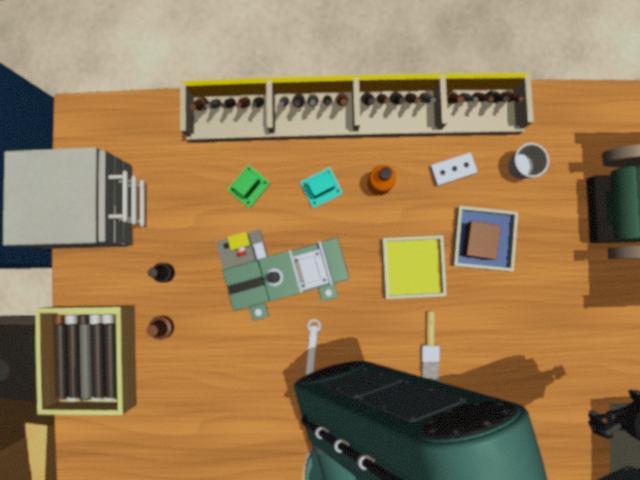

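The scene view shows the vise at about (345,205) and the yellow tray at (218,268). The top view shows the vise at (285,275), knob (274,277), switch (240,248) and yellow tray (414,267). I'll enlarge these next.

Run:
```python
import cv2
a=cv2.imread("pics/top0.png")[215:330,205:365]; cv2.imwrite("pics/c1.png",cv2.resize(a,None,fx=5,fy=5,interpolation=cv2.INTER_CUBIC))
a=cv2.imread("pics/scene0.png")[150:270,270:430]; cv2.imwrite("pics/c2.png",cv2.resize(a,None,fx=5,fy=5,interpolation=cv2.INTER_CUBIC))
a=cv2.imread("pics/top0.png")[225:310,370:530]; cv2.imwrite("pics/c3.png",cv2.resize(a,None,fx=5,fy=5,interpolation=cv2.INTER_CUBIC))
```

```text
(no output)
```

View pics/c1.png

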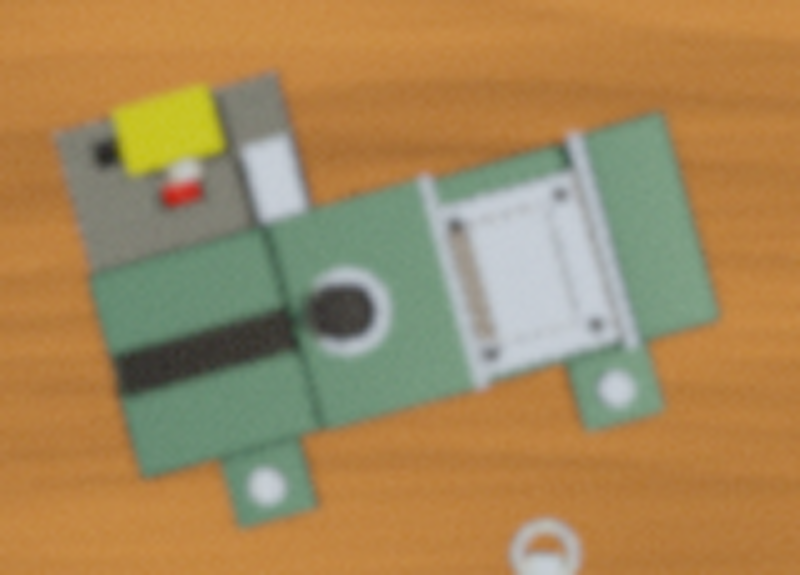

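View pics/c2.png

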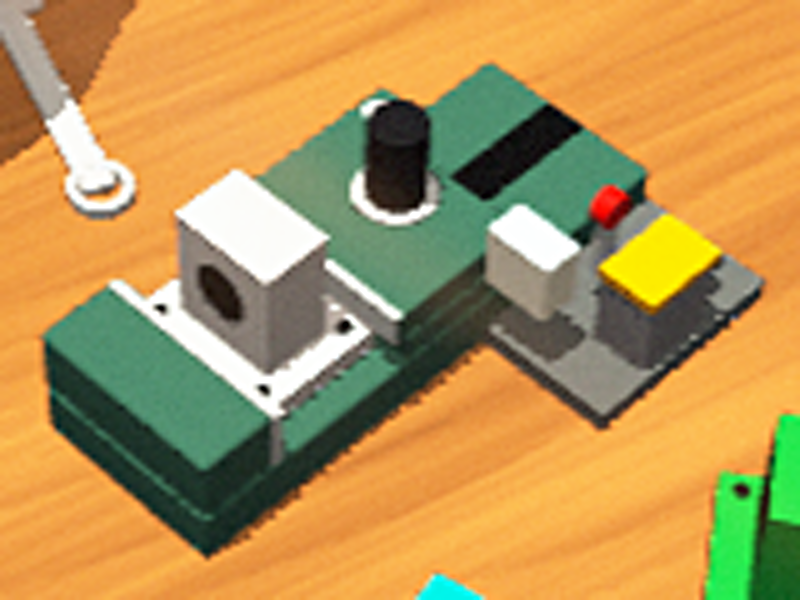

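View pics/c3.png

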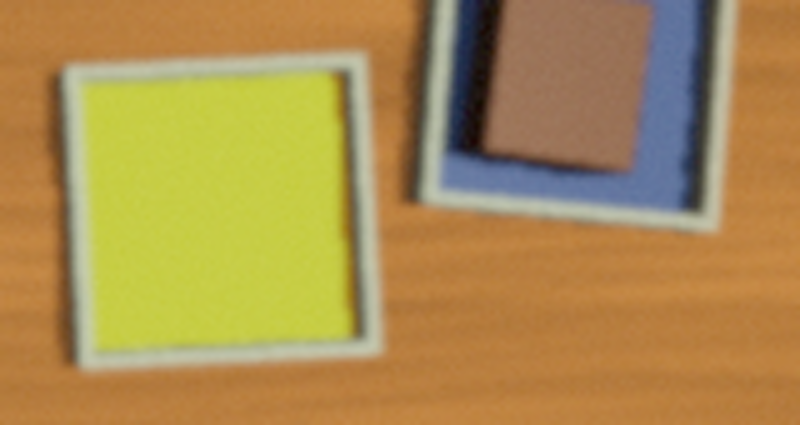

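```bash
cat > h.py <<'E'
import numpy as np, cv2
from bench import observe, optics, ticket
def proj(n,P):
    m=optics.camera_model(n); T=m['T']; p=(np.atleast_2d(P)-T[:3,3])@T[:3,:3]
    s=p[:,:2]/p[:,2:]; s=s*(1+m['k1']*(s**2).sum(1,keepdims=True))
    return s@m['mtx'][:2,:2].T+m['mtx'][:2,2]
def world(n,uv,z):
    m=optics.camera_model(n); T=m['T']
    d=(np.atleast_2d(uv)-m['mtx'][:2,2])/m['mtx'][0,0]; s=d.copy()
    for _ in range(20): s=d/(1+m['k1']*(s**2).sum(1,keepdims=True))
    r=np.c_[s,np.ones(len(s))]@T[:3,:3].T
    return T[:3,3]+r*((z-T[2,3])/r[:,2:])
def R2(a): return np.array([[np.cos(a),-np.sin(a)],[np.sin(a),np.cos(a)]])
def c1(p): return np.array(p)/5+[205-.4,215-.4]
def c2(p): return np.array(p)/5+[270-.4,150-.4]
def c3(p): return np.array(p)/5+[370-.4,225-.4]
E
cat > fit.py <<'E'
from h import *
from scipy.optimize import least_squares
# (cam,uv,fn(travel,bx,by,ry)->vise xyz mm)
O=[]
def a(c,uv,f,w=1): O.append(('top' if c is c1 else 'scene',c(uv),f,w))
a(c1,(660,113),lambda t,b,e,r:(50,-115,65)); a(c1,(718,317),lambda t,b,e,r:(-50,-115,65))
a(c1,(93,272),lambda t,b,e,r:(50,165,30)); a(c1,(145,475),lambda t,b,e,r:(-50,165,30))
a(c1,(322,428),lambda t,b,e,r:(-50,70+t,65)); a(c1,(480,388),lambda t,b,e,r:(-50,-6+t,65)); a(c1,(424,177),lambda t,b,e,r:(50,-6+t,65))
a(c1,(182,193),lambda t,b,e,r:(72,r,74),.7)
a(c2,(45,338),lambda t,b,e,r:(-50,-115,65));a(c2,(208,470),lambda t,b,e,r:(50,-115,65));a(c2,(208,555),lambda t,b,e,r:(50,-115,0))
a(c2,(645,172),lambda t,b,e,r:(50,165,30));a(c2,(490,65),lambda t,b,e,r:(-50,165,30))
for uv,sx,sy in [((178,213),-1,-1),((235,170),-1,1),((268,285),1,-1),((328,240),1,1)]:
    a(c2,uv,lambda t,b,e,r,sx=sx,sy=sy:(b+27*sx,e+18*sy,105))
a(c2,(399,127),lambda t,b,e,r:(0,45+t,110)); a(c2,(395,197),lambda t,b,e,r:(0,45+t,65),.7)
a(c2,(400,322),lambda t,b,e,r:(50,-6+t,65))
a(c2,(609,207),lambda t,b,e,r:(72,r,68))
def pred(p):
    out=[]
    for n,uv,f,w in O:
        v=np.array(f(*p[3:7]),float)/1000
        P=np.r_[R2(p[2])@v[:2]+p[:2]/1000,v[2]]
        # per-camera xy shift
        if n=='scene': P[:2]+=p[7:9]/1000
        else: P[:2]-=p[7:9]/1000
        out.append(w*(proj(n,P)[0]-uv))
    return np.array(out)
x0=np.array([400,100,.25,1,0,-34,120,0,0.])
s=least_squares(lambda p:np.r_[pred(p).ravel(),p[7:9]/2*.3],x0,loss='soft_l1')
p=s.x; print(np.round(p,3)); print(np.round(pred(p),1).tolist())
yt=c3([(217,208)]);
tr=world('top',c3([(62,65),(367,52),(382,352),(82,367)]),.03); print(tr,tr.mean(0))
E
python3 fit.py
```

```text
Traceback (most recent call last):
  File "fit.py", line 28, in <module>
    s=least_squares(lambda p:np.r_[pred(p).ravel(),p[7:9]/2*.3],x0,loss='soft_l1')
  File "fit.py", line 28, in <lambda>
    s=least_squares(lambda p:np.r_[pred(p).ravel(),p[7:9]/2*.3],x0,loss='soft_l1')
                                   ~~~~^^^
  File "fit.py", line 25, in pred
    out.append(w*(proj(n,P)[0]-uv))
                  ~~~~^^^^^
  File "h.py", line 4, in proj
    m=optics.camera_model(n); T=m['T']; p=(np.atleast_2d(P)-T[:3,3])@T[:3,:3]
ValueError: time passes only in moves, steps and waits
```

```bash
cat > go.py <<'E'
import sys
from h import *
from scipy.spatial.transform import Rotation as R
def go(x,y,z,th):
    o=observe(); w=o['ee_rot']; A=R.from_quat([w[1],w[2],w[3],w[0]]).as_matrix()
    d=A.T@(np.array([x,y,z])-o['position'])*1000
    B=np.array([[np.cos(th),np.sin(th),0],[np.sin(th),-np.cos(th),0],[0,0,-1]]).T
    B=np.column_stack([[np.cos(th),np.sin(th),0],[np.sin(th),-np.cos(th),0],[0,0,-1]])
    r=R.from_matrix(A.T@B).as_rotvec()
    print('t',round(float(o['clock']),2),'pos',np.round(o['position']*1000,1),'off mm',np.round(d,1),'rot',np.round(r,3),'F',np.round(o['ft_force'],1),'w',round(float(o['grip_width'])*1000,1),'q',np.round(o['q'],2))
go(*map(float,sys.argv[1:]))
E
python3 go.py .4805 .1974 .2 1.821
```

```text
t 0.1 pos [ 209.1 -481.3  241.9] off mm [ 519.3 -514.3   42.4] rot [-1.000e-03 -1.000e-03 -1.411e+00] F [0.9 0.1 1.1] w 85.5 q [-1.32  0.26 -0.05  1.26  0.    1.42]
```

```bash
python3 -m pendant '{"hand":[0,0,0,0,0,0,0,0],"offset":[[28,-28,0],[28,-28,0],[28,-28,0],[28,-28,0],[28,-28,0],[28,-28,0],[28,-28,0],[28,-28,0]],"rot":[[0,0,0],[0,0,0],[0,0,0],[0,0,0],[0,0,0],[0,0,0],[0,0,0],[0,0,0]]}' 40; python3 go.py .4805 .1974 .2 1.821
```

```text
clock: 0.77
position: [0.3254, -0.185, 0.2422]
ee_rot: [-0.0, 0.979, 0.203, 0.0]
ft_force: [1.3, -0.4, 1.2]
grip_width: 0.0855
t 0.77 pos [ 325.4 -185.   242.2] off mm [ 294.5 -289.1   42.3] rot [ 0.    -0.    -1.412] F [ 1.3 -0.4  1.2] w 85.5 q [-0.74  0.   -0.36  1.2   0.    2.  ]
```

```bash
python3 -m pendant '{"hand":[0,0,0,0,0,0,0,0],"offset":[[28,-28,0],[28,-28,0],[28,-28,0],[28,-28,0],[28,-28,0],[28,-28,0],[28,-28,0],[28,-28,0]],"rot":[[0,0,0],[0,0,0],[0,0,0],[0,0,0],[0,0,0],[0,0,0],[0,0,0],[0,0,0]]}'; python3 -m pendant '{"hand":[0,0,0,0,0,0,0,0],"offset":[[0,0,0],[0,0,0],[0,0,0],[0,0,0],[0,0,0],[0,0,0],[0,0,0],[0,0,0]],"rot":[[0,0,-0.12],[0,0,-0.12],[0,0,-0.12],[0,0,-0.12],[0,0,-0.12],[0,0,-0.12],[0,0,-0.12],[0,0,-0.12]]}'; python3 go.py .4805 .1974 .2 1.821
```

```text
clock: 1.43
position: [0.4417, 0.1101, 0.2422]
ee_rot: [0.0, 0.979, 0.204, -0.0]
ft_force: [0.6, -0.7, 0.1]
grip_width: 0.0853
clock: 2.1
position: [0.4414, 0.1079, 0.2421]
ee_rot: [-0.0, 0.773, 0.635, -0.0]
ft_force: [0.4, 0.3, -0.7]
grip_width: 0.085
t 2.1 pos [441.4 107.9 242.1] off mm [95.4 21.  42. ] rot [-0.001  0.    -0.445] F [ 0.4  0.3 -0.7] w 85.0 q [ 0.06  0.14 -0.21  1.22  0.    1.83]
```

```bash
python3 -m pendant '{"hand":[0,0,0,0,0,0],"offset":[[0,0,0],[0,0,0],[0,0,0],[0,0,0],[0,0,0],[0,0,0]],"rot":[[0,0,-0.12],[0,0,-0.12],[0,0,-0.12],[0,0,-0.084],[0,0,0],[0,0,0]]}'; python3 go.py .4805 .1974 .2 1.821
```

```text
clock: 2.6
position: [0.4415, 0.1079, 0.2421]
ee_rot: [-0.0, 0.617, 0.787, -0.0]
ft_force: [0.1, 0.3, 0.0]
grip_width: 0.0855
t 2.6 pos [441.5 107.9 242.1] off mm [77.7 59.2 42.1] rot [-0.   -0.   -0.01] F [0.1 0.3 0. ] w 85.5 q [ 0.06  0.14 -0.21  1.22  0.    1.39]
```

```bash
python3 -m pendant '{"hand":[0,0,0,0,0],"offset":[[26,20,14],[26,20,14],[26,19,14],[0,0,0],[0,0,0]],"rot":[[0,0,-0.01],[0,0,0],[0,0,0],[0,0,0],[0,0,0]]}'; python3 go.py .4805 .1974 .09 1.821
python3 - <<'E'
from h import *
im=optics.snapshot("scene")[:,:,::-1]; cv2.imwrite("pics/s1.png",cv2.resize(im[80:260,250:450],None,fx=4,fy=3.3,interpolation=cv2.INTER_CUBIC))
im=optics.snapshot("top")[:,:,::-1]; cv2.imwrite("pics/t1.png",cv2.resize(im[215:330,205:365],None,fx=5,fy=5,interpolation=cv2.INTER_CUBIC))
E
```

```text
clock: 3.02
position: [0.4792, 0.199, 0.1992]
ee_rot: [-0.001, 0.613, 0.79, -0.001]
ft_force: [-0.9, -0.1, -0.2]
grip_width: 0.0854
t 3.02 pos [479.2 199.  199.2] off mm [ -1.9   1.1 109.2] rot [-0.002 -0.     0.002] F [-0.9 -0.1 -0.2] w 85.4 q [ 0.24  0.27 -0.16  1.15 -0.    1.56]
```

View pics/s1.png

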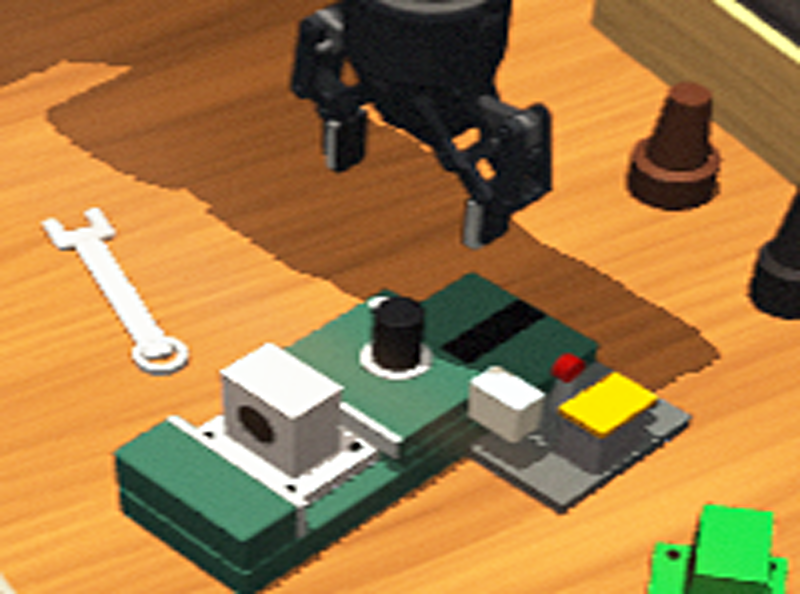

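View pics/t1.png

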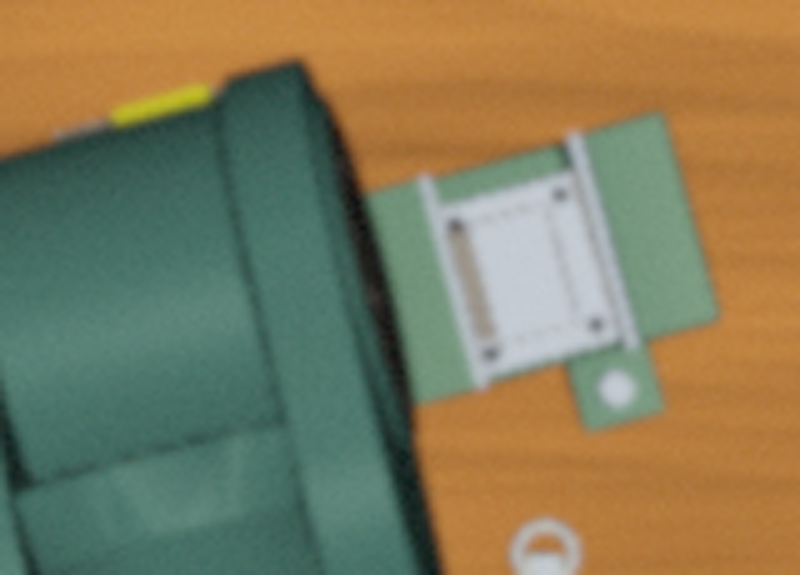

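The gripper is above the knob, which is at (400,335) in the scene crop, and its fingers straddle it. Going down.

```bash
python3 -m pendant '{"hand":[0,0,0,0,0,0],"offset":[[-2,1,30],[0,0,30],[0,0,25],[0,0,15],[0,0,9],[0,0,0]],"rot":[[0,0,0],[0,0,0],[0,0,0],[0,0,0],[0,0,0],[0,0,0]]}'; python3 go.py .4805 .1974 .09 1.821
python3 - <<'E'
from h import *
im=optics.snapshot("scene")[:,:,::-1]; cv2.imwrite("pics/s2.png",cv2.resize(im[130:260,270:430],None,fx=5,fy=4.6,interpolation=cv2.INTER_CUBIC))
E
```

```text
clock: 3.62
position: [0.4803, 0.1954, 0.0905]
ee_rot: [-0.0, 0.613, 0.79, -0.001]
ft_force: [0.7, 0.2, 0.5]
grip_width: 0.0852
t 3.62 pos [480.3 195.4  90.5] off mm [1.9 0.7 0.5] rot [-0.002  0.     0.001] F [0.7 0.2 0.5] w 85.2 q [ 0.23  0.35 -0.36  0.86 -0.    1.55]
```

View pics/s2.png

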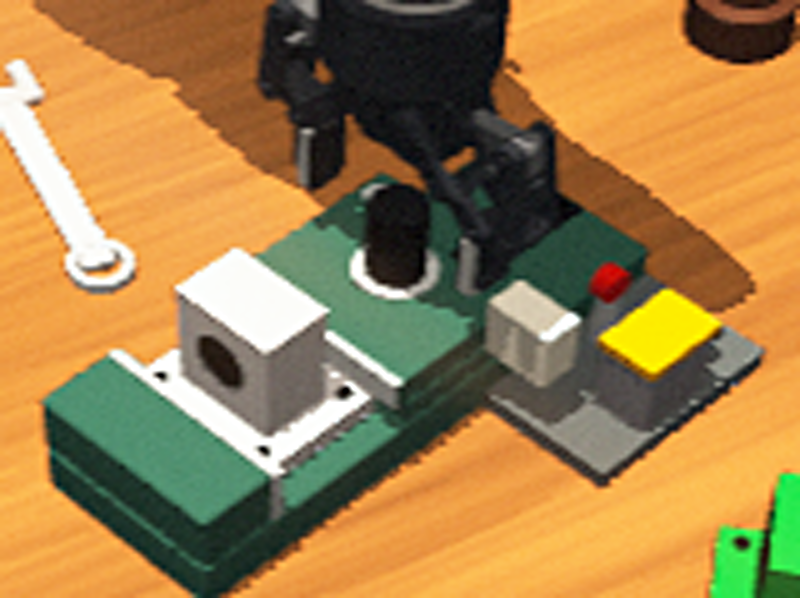

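```bash
python3 -m pendant '{"hand":[255,255,255,255,255,255,255,255],"offset":[[2,0,0],[0,0,0],[0,0,0],[0,0,0],[0,0,0],[0,0,0],[0,0,0],[0,0,0]],"rot":[[0,0,0],[0,0,0],[0,0,0],[0,0,0],[0,0,0],[0,0,0],[0,0,0],[0,0,0]]}' 40; python3 go.py .4805 .1974 .09 1.821
```

```text
clock: 4.33
position: [0.4789, 0.1979, 0.0917]
ee_rot: [-0.001, 0.612, 0.791, -0.001]
ft_force: [-11.3, -2.6, 13.5]
grip_width: 0.0267
t 4.33 pos [478.9 197.9  91.7] off mm [-0.9  1.4  1.7] rot [-0.002  0.     0.003] F [-11.3  -2.6  13.5] w 26.7 q [ 0.23  0.35 -0.36  0.87 -0.    1.55]
```

```bash
python3 -m pendant '{"hand":[255,255,255,255,255,255,255,255],"offset":[[3,-0.7,-1],[5,0,0],[6,0,0],[6,0,0],[6,0,0],[5,0,0],[3,0,0],[0,0,0]],"rot":[[0,0,0],[0,0,0],[0,0,0],[0,0,0],[0,0,0],[0,0,0],[0,0,0],[0,0,0]]}'; python3 go.py .4789 .1979 .09 1.821
python3 - <<'E'
from h import *
im=optics.snapshot("scene")[:,:,::-1]; cv2.imwrite("pics/s3.png",cv2.resize(im[130:260,270:430],None,fx=5,fy=4.6,interpolation=cv2.INTER_CUBIC))
cv2.imwrite("pics/s3b.png",cv2.resize(im[165:235,360:430],None,fx=8,fy=8,interpolation=cv2.INTER_CUBIC))
E
```

```text
clock: 5.0
position: [0.4705, 0.231, 0.0918]
ee_rot: [-0.0, 0.612, 0.791, -0.001]
ft_force: [-2.5, -1.1, -6.5]
grip_width: 0.0268
t 5.0 pos [470.5 231.   91.8] off mm [-34.2  -0.1   1.9] rot [-0.002  0.     0.003] F [-2.5 -1.1 -6.5] w 26.8 q [ 0.3   0.36 -0.34  0.87 -0.    1.62]
```

View pics/s3.png

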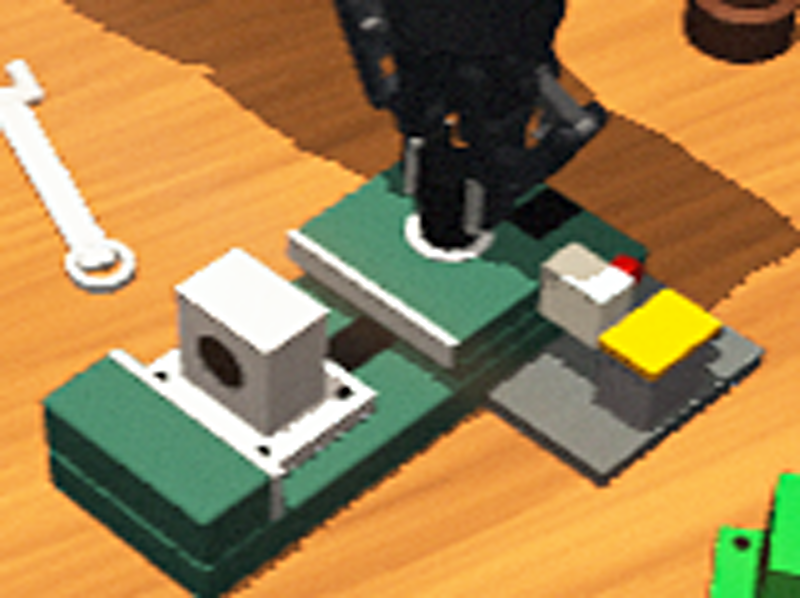

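View pics/s3b.png

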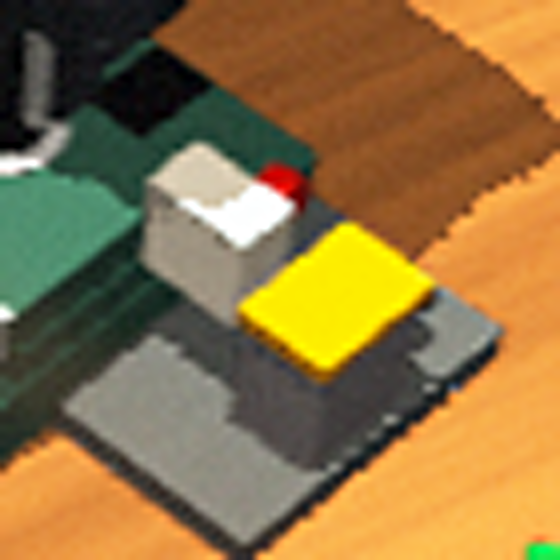

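```bash
cat > lean.py <<'E'
from h import *
a=.25
def pt(r,l): 
    v=np.array([.072,r/1000+.038*np.sin(l)]); q=R2(a)@v+[.4924+.0008,.1509-.0012]; return np.r_[q,.030+.038*np.cos(l)]
p0=proj('scene',pt(104.8,0))[0]; print(p0)
for l in (0,.1,.21,.3,.44,.6,.78): print(l,proj('scene',pt(104.8,l))[0]-p0)
E
python3 lean.py
python3 - <<'E'
import cv2,numpy as np
# red blob extents before and now (saved pngs: scene0 raw)
im=cv2.imread("pics/scene0.png").astype(int)[165:235,360:430]
m=(im[:,:,2]>120)&(im[:,:,1]<60)&(im[:,:,0]<60); ys,xs=np.nonzero(m); print(xs.max()+360,ys.min()+165,xs.min()+360,ys.max()+165)
cv2.imwrite("pics/s0b.png",cv2.resize(im.astype(np.uint8),None,fx=8,fy=8,interpolation=cv2.INTER_CUBIC))
im=cv2.resize(cv2.imread("pics/s3b.png"),(70,70),interpolation=cv2.INTER_AREA).astype(int)
m=(im[:,:,2]>120)&(im[:,:,1]<60)&(im[:,:,0]<60); ys,xs=np.nonzero(m); print(xs.max()+360,ys.min()+165,xs.min()+360,ys.max()+165)
E
```

```text
[391.64400169 191.59058158]
0 [0. 0.]
0.1 [ 1.15624085 -0.86302474]
0.21 [ 2.38941581 -1.66189781]
0.3 [ 3.35763167 -2.19190093]
0.44 [ 4.77066684 -2.78553018]
0.6 [ 6.21537952 -3.10980902]
0.78 [ 7.58083833 -3.01879118]
395 187 388 194
397 186 393 189
```

View pics/s0b.png

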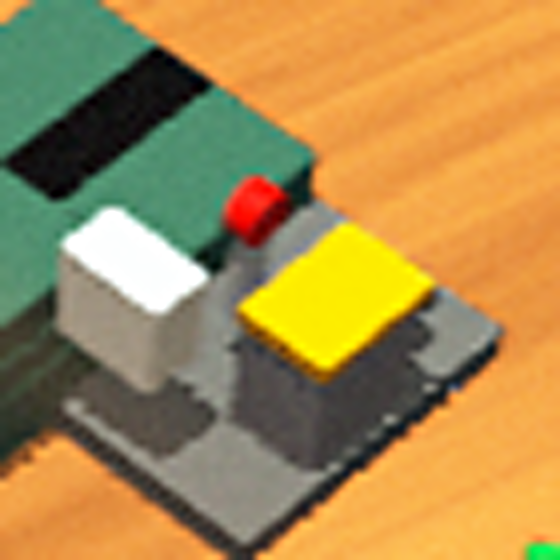

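```bash
python3 -m pendant '{"hand":[255,255,255,255],"offset":[[3,0,0],[3.5,0,0],[0,0,0],[0,0,0]],"rot":[[0,0,0],[0,0,0],[0,0,0],[0,0,0]]}'; python3 go.py .4789 .1979 .09 1.821
python3 - <<'E'
from h import *
im=optics.snapshot("scene")[:,:,::-1]; cv2.imwrite("pics/s4.png",im)
cv2.imwrite("pics/s4b.png",cv2.resize(im[165:235,360:430],None,fx=8,fy=8,interpolation=cv2.INTER_CUBIC))
im=im.astype(int)
m=(im[:,:,2]>120)&(im[:,:,1]<60)&(im[:,:,0]<60); m[:165]=0;m[235:]=0;m[:,:360]=0;m[:,430:]=0; ys,xs=np.nonzero(m); print(xs.max(),ys.min(),xs.min(),ys.max())
E
```

```text
clock: 5.38
position: [0.4689, 0.237, 0.0918]
ee_rot: [-0.0, 0.612, 0.791, -0.001]
ft_force: [-2.9, -3.4, -9.5]
grip_width: 0.0272
t 5.38 pos [468.9 237.   91.8] off mm [-40.3  -0.1   1.8] rot [-0.002  0.     0.003] F [-2.9 -3.4 -9.5] w 27.2 q [ 0.31  0.36 -0.34  0.88 -0.    1.63]
400 185 395 189
```

View pics/s4b.png

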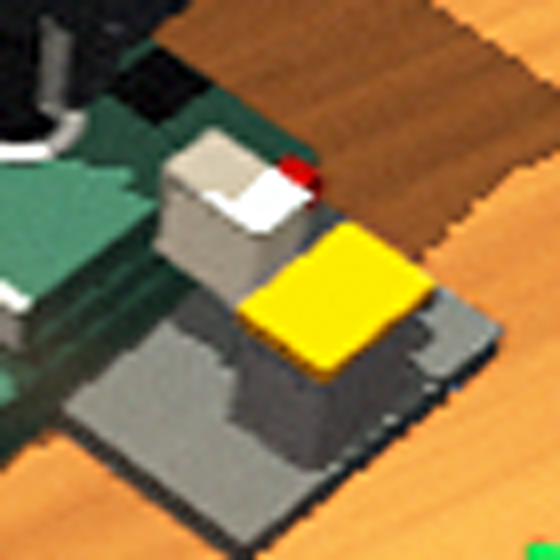

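```bash
python3 -m pendant '{"hand":[255,255,0,0,0,0,0,0],"offset":[[1,0,0],[0,0,0],[0,0,0],[0,0,0],[0,0,0],[0,0,0],[0,0,0],[0,0,0]],"rot":[[0,0,0],[0,0,0],[0,0,0],[0,0,0],[0,0,0],[0,0,0],[0,0,0],[0,0,0]]}'; python3 go.py .4957 .1163 .18 1.821
```

```text
clock: 6.1
position: [0.4696, 0.2384, 0.0925]
ee_rot: [0.0, 0.612, 0.791, 0.0]
ft_force: [0.2, -0.0, -0.0]
grip_width: 0.0857
t 6.1 pos [469.6 238.4  92.5] off mm [-124.7   -5.2  -87.5] rot [ 0.001 -0.     0.003] F [ 0.2 -0.  -0. ] w 85.7 q [ 0.31  0.36 -0.34  0.87  0.    1.63]
```

Released. I'll lift to 0.2, move over the housing, then check the lever.

```bash
python3 -m pendant '{"hand":[0,0,0,0,0,0,0,0],"offset":[[0,0,-36],[0,0,-36],[0,0,-36],[-31,-1,0],[-31,-1,0],[-31,-1,0],[-31,-2,0],[0,0,0]],"rot":[[0,0,0],[0,0,0],[0,0,0],[0,0,0],[0,0,0],[0,0,0],[0,0,0],[0,0,0]]}'; python3 go.py .4957 .1163 .18 1.821
python3 - <<'E'
from h import *
im=optics.snapshot("scene")[:,:,::-1]; cv2.imwrite("pics/s5.png",im)
cv2.imwrite("pics/s5b.png",cv2.resize(im[110:260,270:430],None,fx=5,fy=4,interpolation=cv2.INTER_CUBIC))
cv2.imwrite("pics/s5c.png",cv2.resize(im[165:235,360:430],None,fx=8,fy=8,interpolation=cv2.INTER_CUBIC))
im=optics.snapshot("top")[:,:,::-1]; cv2.imwrite("pics/t5.png",im);cv2.imwrite("pics/t5b.png",cv2.resize(im[215:330,205:365],None,fx=5,fy=5,interpolation=cv2.INTER_CUBIC))
E
```

```text
clock: 6.77
position: [0.4966, 0.1132, 0.2004]
ee_rot: [0.001, 0.614, 0.79, -0.0]
ft_force: [-0.5, -0.3, -1.1]
grip_width: 0.0852
t 6.77 pos [496.6 113.2 200.4] off mm [ 3.3 -0.1 20.4] rot [ 0.001  0.001 -0.   ] F [-0.5 -0.3 -1.1] w 85.2 q [ 0.06  0.25 -0.18  1.14 -0.    1.39]
```

View pics/s5b.png

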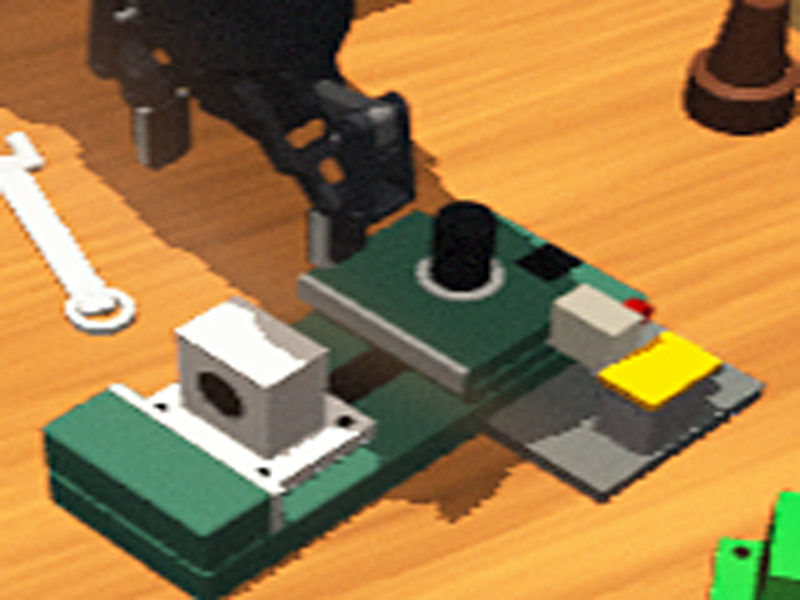

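View pics/s5c.png

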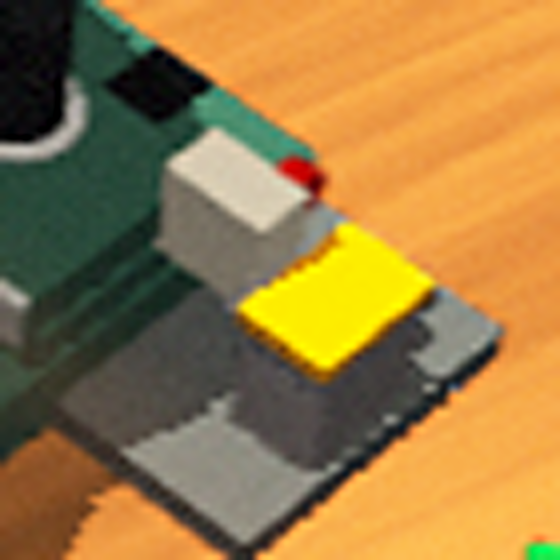

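View pics/t5b.png

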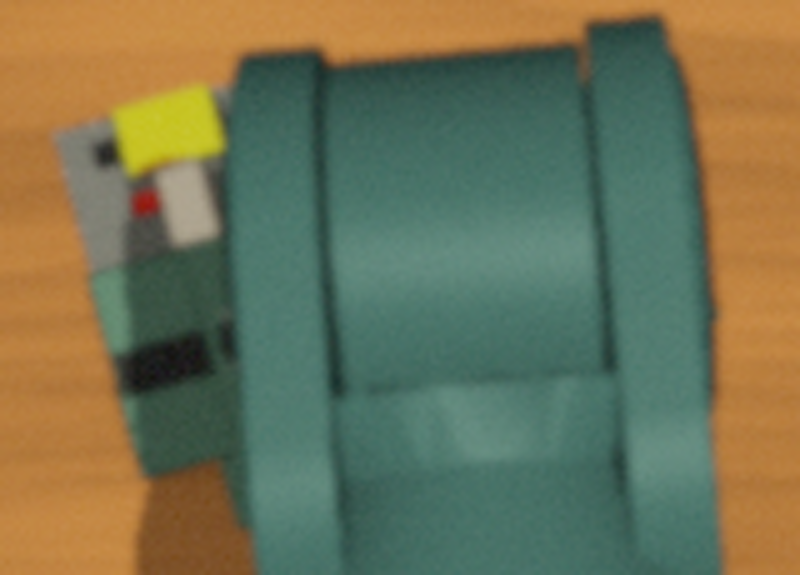

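```bash
python3 -m pendant '{"hand":[0,0,0,0,0,0,0],"offset":[[3,-1,25],[0,0,30],[0,0,30],[0,0,25],[0,0,14],[0,0,8],[0,0,0]],"rot":[[0,0,0],[0,0,0],[0,0,0],[0,0,0],[0,0,0],[0,0,0],[0,0,0]]}'; python3 go.py .4943 .1160 .068 1.821
python3 - <<'E'
from h import *
im=optics.snapshot("scene")[:,:,::-1]; cv2.imwrite("pics/s6.png",im)
cv2.imwrite("pics/s6b.png",cv2.resize(im[130:260,270:430],None,fx=5,fy=4.6,interpolation=cv2.INTER_CUBIC))
E
```

```text
clock: 7.45
position: [0.493, 0.1204, 0.0671]
ee_rot: [-0.001, 0.612, 0.791, -0.001]
ft_force: [-0.2, 0.3, -0.1]
grip_width: 0.0856
t 7.45 pos [493.  120.4  67.1] off mm [-4.6  0.2 -0.9] rot [-0.002 -0.001  0.004] F [-0.2  0.3 -0.1] w 85.6 q [ 0.08  0.36 -0.42  0.79  0.    1.4 ]
```

View pics/s6b.png

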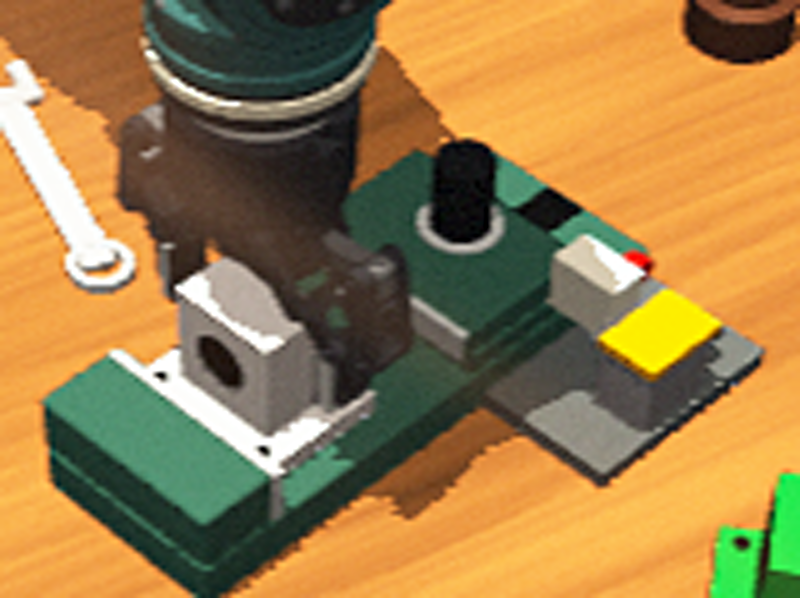

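The fingers straddle the housing body, with its top at (245,310) in the crop. They sit about 4.6 mm too far along +y, so I'll correct that and close.

```bash
python3 -m pendant '{"hand":[0,0,255,255,255,255,255,255],"offset":[[-4.5,0,-1],[0,0,0],[0,0,0],[0,0,0],[0,0,0],[0,0,0],[0,0,0],[0,0,0]],"rot":[[0,0,0],[0,0,0],[0,0,0],[0,0,0],[0,0,0],[0,0,0],[0,0,0],[0,0,0]]}' 60; python3 go.py .4943 .1160 .068 1.821
```

```text
clock: 8.17
position: [0.4952, 0.1152, 0.0699]
ee_rot: [0.0, 0.612, 0.791, 0.0]
ft_force: [-1.4, -0.8, 8.5]
grip_width: 0.0534
t 8.17 pos [495.2 115.2  69.9] off mm [ 1.  -0.7  1.9] rot [0.001 0.    0.003] F [-1.4 -0.8  8.5] w 53.4 q [ 0.07  0.35 -0.42  0.8  -0.    1.39]
```

```bash
python3 -m pendant '{"hand":[255,255,255,255,255,255,255],"offset":[[0.5,0,-6],[0.5,0,-10],[0,0,-18],[0,0,-25],[0,0,-25],[0,0,-15],[0,0,0]],"rot":[[0,0,0],[0,0,0],[0,0,0],[0,0,0],[0,0,0],[0,0,0],[0,0,0]]}'; python3 go.py .495 -.1258 .17 1.5708
python3 - <<'E'
from h import *
im=optics.snapshot("scene")[:,:,::-1]; cv2.imwrite("pics/s7.png",im)
im=optics.snapshot("top")[:,:,::-1]; cv2.imwrite("pics/t7.png",im)
E
```

```text
clock: 8.75
position: [0.4959, 0.1164, 0.1712]
ee_rot: [0.002, 0.612, 0.791, 0.001]
ft_force: [0.9, 1.4, -3.6]
grip_width: 0.0535
t 8.75 pos [495.9 116.4 171.2] off mm [-234.3  -61.5    1.1] rot [0.004 0.    0.253] F [ 0.9  1.4 -3.6] w 53.5 q [ 0.07  0.27 -0.24  1.06  0.    1.39]
```

View pics/s7.png

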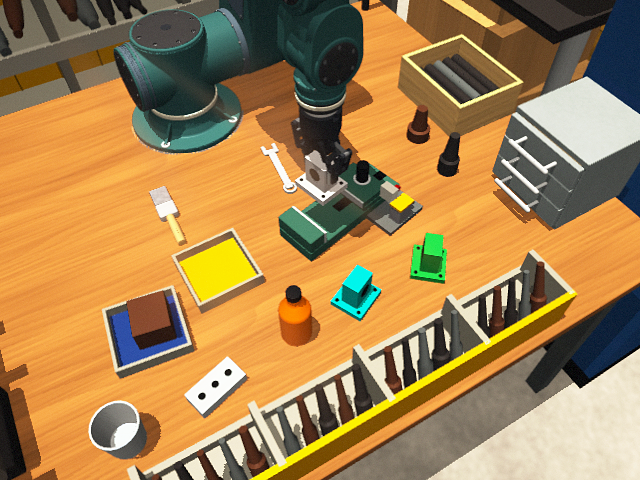

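View pics/t7.png

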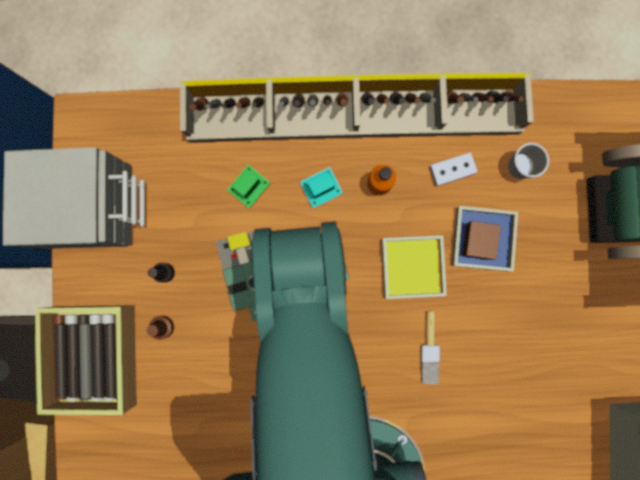

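Housing is held upright above the vise at about (320,175). The yellow tray is clear at (218,268). Moving over the tray.

```bash
python3 -m pendant '{"hand":[255,255,255,255,255,255,255,255],"offset":[[-20,-5,0],[-30,-8,0],[-32,-9,0],[-32,-9,0],[-32,-9,0],[-32,-8,0],[-31,-8,0],[-25,-6,0]],"rot":[[0,0,0],[0,0,0],[0,0,0],[0,0,0],[0,0,0],[0,0,0],[0,0,0],[0,0,0]]}'; python3 -m pendant '{"hand":[255,255,255,255,255],"offset":[[0,0,0],[0,0,0],[0,0,0],[0,0,0],[0,0,0]],"rot":[[0,0,0.07],[0,0,0.09],[0,0,0.07],[0,0,0],[0,0,0]]}';python3 go.py .495 -.1258 .07 1.593
python3 - <<'E'
from h import *
im=optics.snapshot("scene")[:,:,::-1]; cv2.imwrite("pics/s8.png",im)
cv2.imwrite("pics/s8b.png",cv2.resize(im[150:330,150:330],None,fx=3.3,fy=3.3,interpolation=cv2.INTER_CUBIC))
print(world('scene',np.array([(172,266),(232,229),(265,268),(204,308)]),.03))
E
```

```text
clock: 9.52
position: [0.4922, -0.1277, 0.1667]
ee_rot: [-0.001, 0.613, 0.79, -0.0]
ft_force: [1.4, -0.3, -3.5]
grip_width: 0.0533
clock: 9.93
position: [0.4927, -0.1256, 0.1671]
ee_rot: [-0.001, 0.698, 0.716, -0.0]
ft_force: [0.2, -0.6, -4.4]
grip_width: 0.0533
t 9.93 pos [ 492.7 -125.6  167.1] off mm [-0.4  2.5 97.1] rot [-0.002 -0.001  0.003] F [ 0.2 -0.6 -4.4] w 53.3 q [-0.41  0.27 -0.25  1.06  0.    1.14]
[[ 0.45425535 -0.20593831  0.03      ]
 [ 0.42842625 -0.06142954  0.03      ]
 [ 0.55298529 -0.0455161   0.03      ]
 [ 0.57701913 -0.18781606  0.03      ]]
```

View pics/s8b.png

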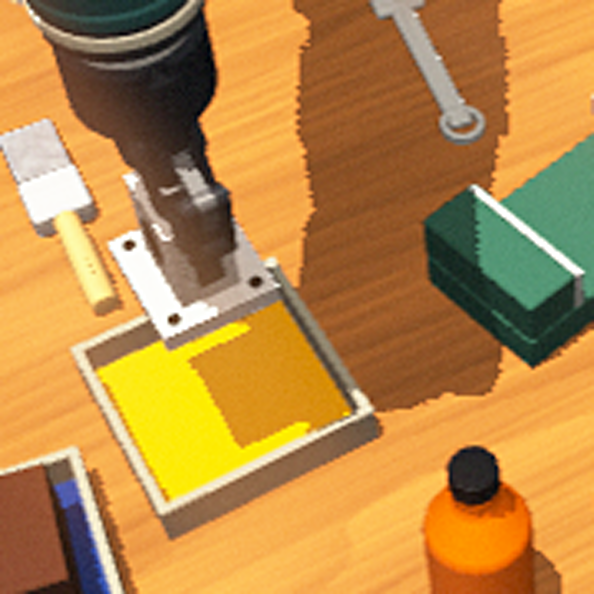

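```bash
python3 -m pendant '{"hand":[255,255,255,255,255,255,255],"offset":[[0,4,15],[0,1,25],[0,0,25],[0,0,25],[0,0,15],[0,0,6],[0,0,0]],"rot":[[0,0,0],[0,0,0],[0,0,0],[0,0,0],[0,0,0],[0,0,0],[0,0,0]]}';python3 go.py .498 -.126 .046 1.593
python3 - <<'E'
from h import *
im=optics.snapshot("scene")[:,:,::-1]; cv2.imwrite("pics/s9.png",im)
cv2.imwrite("pics/s9b.png",cv2.resize(im[150:330,150:330],None,fx=3.3,fy=3.3,interpolation=cv2.INTER_CUBIC))
E
```

```text
clock: 10.57
position: [0.4975, -0.1253, 0.0561]
ee_rot: [-0.001, 0.698, 0.716, -0.0]
ft_force: [-0.2, 0.1, -4.5]
grip_width: 0.0533
t 10.57 pos [ 497.5 -125.3   56.1] off mm [-0.8  0.5 10.1] rot [-0.002 -0.001  0.002] F [-0.2  0.1 -4.5] w 53.3 q [-0.41  0.38 -0.42  0.77 -0.    1.14]
```

View pics/s9b.png

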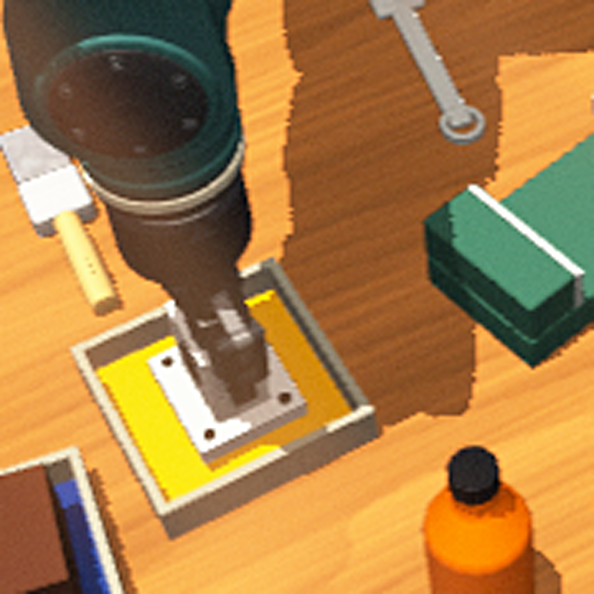

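```bash
python3 -m pendant '{"hand":[255,255,255,255,255],"offset":[[0,0,3],[0,0,3],[0,0,2],[0,0,1],[0,0,0]],"rot":[[0,0,0],[0,0,0],[0,0,0],[0,0,0],[0,0,0]]}'; python3 -m pendant '{"hand":[255,255,255],"offset":[[0,0,0.5],[0,0,0.5],[0,0,0]],"rot":[[0,0,0],[0,0,0],[0,0,0]]}'
```

```text
clock: 11.03
position: [0.4983, -0.1257, 0.0483]
ee_rot: [0.0, 0.699, 0.715, 0.0]
ft_force: [-0.1, 0.6, -3.6]
grip_width: 0.0531
clock: 11.28
position: [0.4983, -0.1257, 0.0473]
ee_rot: [0.0, 0.699, 0.715, 0.0]
ft_force: [0.2, 0.1, -4.4]
grip_width: 0.0533
```

```bash
python3 -m pendant '{"hand":[255,255,255],"offset":[[0,0,0.7],[0,0,0.5],[0,0,0]],"rot":[[0,0,0],[0,0,0],[0,0,0]]}'; python3 -m pendant '{"hand":[255,255],"offset":[[0,0,0.5],[0,0,0]],"rot":[[0,0,0],[0,0,0]]}'
```

```text
clock: 11.53
position: [0.4982, -0.1257, 0.046]
ee_rot: [-0.0, 0.699, 0.715, -0.0]
ft_force: [-0.5, -0.2, -4.2]
grip_width: 0.0536
clock: 11.7
position: [0.4983, -0.1257, 0.0459]
ee_rot: [0.0, 0.699, 0.715, 0.0]
ft_force: [-2.6, 0.6, 4.4]
grip_width: 0.0535
```

```bash
python3 -m pendant '{"hand":[255,0,0,0,0,0],"offset":[[0,0,0.2],[0,0,0],[0,0,0],[0,0,0],[0,0,0],[0,0,0]],"rot":[[0,0,0],[0,0,0],[0,0,0],[0,0,0],[0,0,0],[0,0,0]]}'; python3 -m pendant '{"hand":[0,0,0,0,0,0,0,0],"offset":[[0,0,-10],[0,0,-25],[0,0,-35],[0,0,-35],[0,0,-35],[0,0,-30],[0,0,-10],[0,0,0]],"rot":[[0,0,0],[0,0,0],[0,0,0],[0,0,0],[0,0,0],[0,0,0],[0,0,0],[0,0,0]]}'
python3 - <<'E'
from h import *
im=optics.snapshot("scene")[:,:,::-1]; cv2.imwrite("pics/s10.png",im)
cv2.imwrite("pics/s10c.png",cv2.resize(im[165:235,360:430],None,fx=8,fy=8,interpolation=cv2.INTER_CUBIC))
im=optics.snapshot("top")[:,:,::-1]; cv2.imwrite("pics/t10.png",im);cv2.imwrite("pics/t10b.png",cv2.resize(im[215:330,205:365],None,fx=5,fy=5,interpolation=cv2.INTER_CUBIC))
E
```

```text
clock: 12.2
position: [0.4984, -0.1258, 0.0454]
ee_rot: [0.0, 0.699, 0.715, 0.0]
ft_force: [-0.1, -0.8, -0.1]
grip_width: 0.0854
clock: 12.87
position: [0.4993, -0.1261, 0.2281]
ee_rot: [0.002, 0.699, 0.715, 0.001]
ft_force: [-0.0, -0.1, -0.4]
grip_width: 0.0857
```

View pics/s10.png

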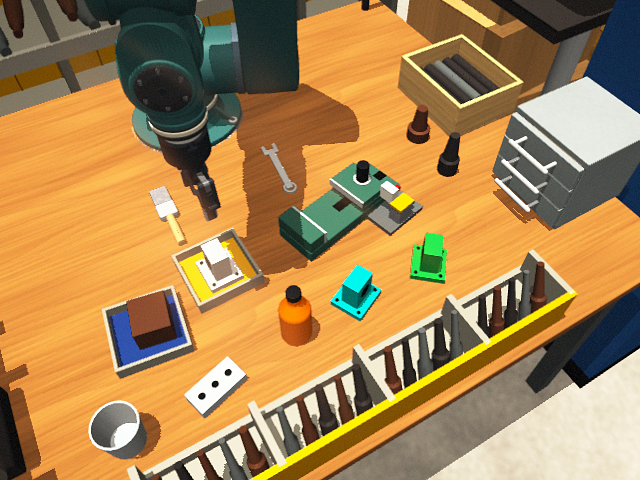

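View pics/t10b.png

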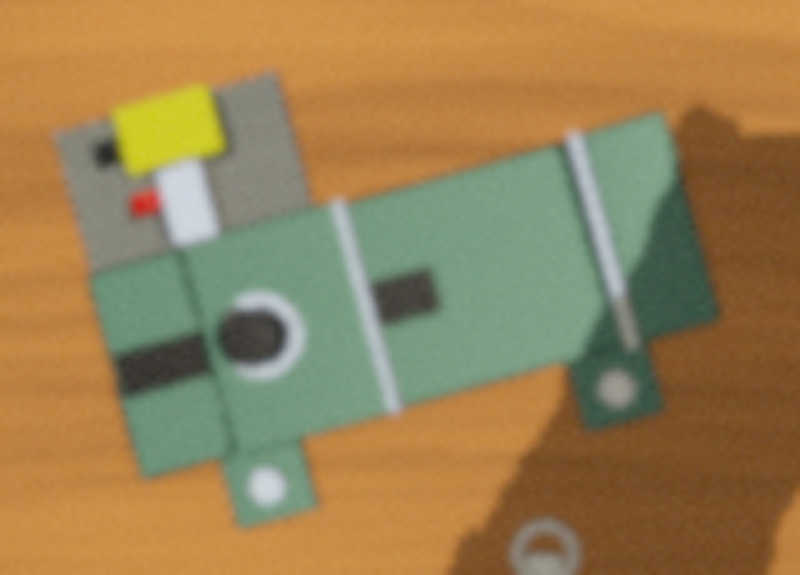

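View pics/s10c.png

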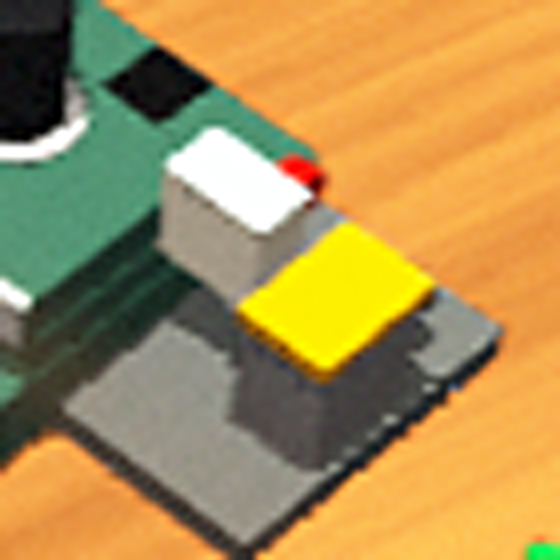

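```bash
python3 -c "
from bench import ticket; print(ticket.job_done())"
```

```text
the job is handed in; nothing more can be done
None
```

I slid the jaw open by its knob until the dog tripped the roller lever, let go of it there, and set the housing in the yellow tray. The job is handed in, at about 13 s on the robot clock.

- **Lever:** the last pictures show the jaw opened about 40 mm. Measuring the roller in the camera images gives a lean of about 0.40 rad (23°). My fit of the vise geometry from both cameras gives about 0.45–0.46 rad (26°). The two disagree slightly, but both are well past the 12° click and well under 45°. The jaw looked unchanged after release and in the last pictures.
- **Housing:** it stands upright in the yellow tray, clear of the walls. I lowered it until the force reading showed contact before opening the fingers, so it was not dropped.
- **Tray position:** the two cameras disagreed by about 8 mm on the tray centre. I aimed in between, against a clearance of about 24 mm.
- **Everything else:** the blank, bottle, sleeve and the green and turquoise look-alikes appear where they were at the start. I compared these by eye and did not measure them.
- **Forces:** the highest I saw was about 18 N, at the moment of gripping the knob. I only read the force at the end of each move. The gripper ended raised and touching nothing.

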